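# Wedge the gel tank up to its contacts

### The job

The gel tank has lost the two rubber feet at one end, so its brass strips hang below the sprung contact pins of the electrode bridge over it and no current can flow. Take the orange levelling wedge out of the tray, lay it flat on the bench with its thin edge towards the middle of the tank's low end, and slide it in squarely and gently: the red mark on that end must come up to about the red line on the bridge's posts, and there, going by feel, stop when the strips press the two pins in by about a millimetre, to their red rings (some 6 or 7 N in all); then let go and leave the tank resting on the wedge. Let the wedge alone do the lifting: do not touch the tank or the bridge with the gripper, do not ram the tank or shove it along the bench, do not overpress the pins, and leave the things around where they are.

Things in the scene. Friction and masses are not known exactly. Their poses are not given: they have to be found in the camera images.
- wedge: orange plastic levelling wedge, 136 long, 40 wide, 75 g. Along its x axis: flat ribbed heel (grip it here, across y) from x = -18 to +18, 24 high; then a ramp falling 1 in 5 over 100 to the toe (thin edge) at x = +118, 4 thick. Origin: under the middle of the heel, on the flat underside; z up. Ramp and sole are slick (friction about 0.25). Starts lying in the tray, underside down
- wedge_toe (a point): middle of the wedge's thin edge, at its underside; axes as the wedge
- tray: white tray fixed on the bench, 240 (its x) by 180 (its y), walls 4 thick and 14 high; floor 4 above the bench; origin under its centre, at bench height; z up. The wedge lies on its floor
- tank_level (a point): centre of the rim plane of the clear gel tank, 79 above the tank's foot plane. Its axes are the tank's: x along the tank from the low end to the footed end, z square to the rim, upright when level. At the start it leans down by about 0.048 rad towards the low end. The tank is loose, 250 by 120 (132 at the rim), empty, about 0.7 to 1.2 kg
- low_end (a point): middle of the outer lower edge of the cross beam at the tank's low end: here the wedge goes in, along the tank's x, and this edge rides up its ramp. About 7 above the bench at the start, 18 when level. Axes as tank_level. The beam is 120 wide; bare leg stubs, 12 thick, stand 20 further in, 46 to each side. Nothing hangs lower than the beam for the 100 mm beyond, between the stubs
- low_mark (a point): middle of the red height mark on the low end wall, 42 above low_end. About 49 above the bench at the start; 60 when level
- strips (a point): midway between the two brass strips on the tank's rim (60 to each side, 50 in from the low end), at their top: 81 up when level, about 72 at the start. The pins press on them, springs of 3.5 N per mm each; the red ring vanishes into the collar after 1 mm
- foot_line (a point): point on the bench midway between the two rubber feet (92 apart) about which the tank tips, 230 from low_end, so low_end rises 1.28 for each 1 at the strips. The feet grip the bench (friction about 1.1). Pushing the wedge takes about 0.6 to 0.85 of the load on it (half the tank's weight, later plus 0.78 of the pins' force)
- bridge: electrode bridge, fixed: two posts 11 thick, 142 high, 92 to each side of the tank's middle line, 50 in from the low end, a red line 59 up on each; a black bar (about 100 to 118 up) clamped across them carries two sprung brass contact pins; the bar was clamped by eye, so the pins' tips are anywhere from 77 to 82 up: feel for them. Origin on the bench under the tank's middle; x as the tank's
- tip_box: bystander: pipette-tip box with pink lid, 120 by 82 by 64, loose; origin under its centre
- jar: bystander: yellow jar with red cap, 60 across, 85 high, loose; origin under its centre
- power_supply: bystander: cream power supply, 120 by 190 by 60, loose; origin under its centre
- tube_rack: bystander: blue rack of small tubes, 80 by 160 by 50, loose; origin under its centre
There are look-alikes about, which are no part of the job. Several things have the shape of the wedge; the one meant has the colours described above.

How it is judged:
By the outcome, as a careful person would: the job done as asked, in the order asked, and still so for the second after the job is handed in, with the robot touching nothing.
It also fails if it takes over 64 s, if anything falls off the work surface, if the arm or the gripper's body presses on something with over 40 N, if the wrist force passes 120 N, or if a joint passes its speed limit or range.

### The arm

A 7-joint arm with a two-finger parallel gripper is mounted at the origin on the work surface. World frame = base frame: x ahead of the robot, y to its left, z up, the work surface at z = 0. Lengths are in m, angles in rad, forces in N, time in s.
With the tool pointing down it reaches from about 0.375 to 0.925 m from the base axis. Payload 3.1 kg.
Tool frame: the origin (TCP) lies between the finger pads; the fingertips stand 19 mm ahead of it and the grasp point (between the pads) is the TCP; z points along the fingers, y is the line along which they close (so a half turn about z gives the same grasp; the last joint's range is limited). The gripper opens to 85 mm and grips with 20 to 120 N. Pads are 22 mm wide; open, the fingers measure 114 mm over their backs; the gripper's body (76 mm by 85 mm) begins 54 mm behind the grasp point. The pads swing forward as they close: fully open they stand 13 mm farther back than shut.
Start: joints at [-1.398, 0.383, 0.044, 1.598, -0.018, 1.161, -0.05], TCP at [0.174, 0.626, 0.25] pointing down, gripper open.
Joint ranges: [-2.61, 2.61], [-0.41, 2.15], [-1.48, 1.57], [0, 2.5], [-1.57, 4.71], [0.05, 1.97], [-2.85, 2.85]. Speed limits (rad/s): [2.79, 2.79, 3.14, 3.14, 3.14, 3.14, 3.14].

### API

Orientations are given as a unit quaternion [x, y, z, w].
In Python, from bench import move_ptp, movel, move_j, move_gripper, pause, inverse_kinematics, read_camera, camera_params, MotionError, sign_off, look_for, tip_of, read_time_s, read_qpos, read_joint_vel, read_effort, read_eef_pos, read_tcp_rot, read_ft_force, read_ft_torque, read_finger_gap, read_grasp_force gives the robot as it stands. Calls block until the motion is done:
- move_ptp(position, orientation): joint-space move of the TCP to a pose.
- movel(position, orientation=None, speed=0.15): straight line of the TCP; orientation=None keeps the orientation; speed is the mean speed in m/s.
- move_j(angles): joint-space move.
- move_gripper(opening, effort=None): finger opening in m; effort is the grip in N (None keeps the last); returns when the fingers have stopped.
- pause(seconds).
- inverse_kinematics(position, orientation): joint angles nearest the present ones, or None.
- read_camera(name): name is "scene" or "side" or "wrist"; returns the picture (420x560x3 uint8, red, green, blue); there is no depth.
- camera_params(name): a dict with "K" (3x3 intrinsics, pixels), "dist_coeffs" ([k1, k2, p1, p2, k3] as OpenCV has them; the pictures are not rectified), "camera_from_world" (4x4, takes a point from world to camera coordinates). Camera axes: x right, y down, z forward; pixel columns grow to the right and rows downward; lengths in m; the calibration is good to about 2 mm. A picture is of the moment at which its call begins: read the wrist's pose just before it. camera_params takes no time and is no camera call; for the wrist camera it gives the pose at the moment of the call.
A pose or a line that the arm cannot do raises MotionError and nothing moves.
- sign_off(): hands the job in; it is judged then, once.
Trained networks look in the newest picture that a camera, given by its name, has taken for a name from the list of things; names that differ only in an ending like _2 or _b are one class to them, and where a whole thing is asked for, a point or a joint stands for the part that bears it (a point fixed in the world has none). Each returns a list of dicts, best first, with "confidence" (0 to 1); they miss things now and then, are a little off and sometimes report something else, mostly with a low value. They report only what shows in the picture. A call takes as long as a camera call. They do not tell look-alikes from the thing itself.
- look_for(camera, name): "at" ([column, row] in pixels, amid what is visible of it).
- tip_of(camera, name): "at" ([column, row] in pixels: a listed point, or the origin of a listed thing).
Readings, each from a call of its own:
- read_time_s(): time.
- read_qpos(): joint angles.
- read_joint_vel(): joint speeds.
- read_effort(): joint torques, N m.
- read_eef_pos(): TCP position.
- read_tcp_rot(): TCP orientation.
- read_ft_force(): force on the tool from outside, world axes, zero at the start.
- read_ft_torque(): the same for the moment, N m.
- read_finger_gap(): finger opening in m.
- read_grasp_force(): force on a finger pad.
Only numpy, scipy, OpenCV 4.12 (cv2) and the standard library are available. Lean on these libraries where they do the work, as an engineer would, in place of code of your own. Each camera call takes 0.05 s, during which the arm holds its last target. There are 200 camera calls.

## Working session

There is one attempt and no reset: what is moved stays moved. The work goes in short steps, each a Python script; the robot and the scene stay as the last script left them, time stands still between calls to the robot, and variables do not carry over. Pictures are saved under pics/ and viewed, at most 10 in all, crops included, and the job is handed in when it is done.

```bash
mkdir -p pics; ls
cat > h.py <<'E'
import numpy as np, cv2
from bench import *
def save(cam,fn):
    im=read_camera(cam); cv2.imwrite('pics/'+fn,im[:,:,::-1]); return im
def ray(cam,px,P=None):
    P=P or camera_params(cam); K=np.array(P['K']);T=np.array(P['camera_from_world'])
    u=cv2.undistortPoints(np.array([[px]],float),K,np.array(P['dist_coeffs']))[0,0]
    R=T[:3,:3]; return -R.T@T[:3,3], R.T@np.array([u[0],u[1],1.])
def onz(cam,px,z,P=None):
    o,d=ray(cam,px,P); return o+d*(z-o[2])/d[2]
def proj(cam,p,P=None):
    P=P or camera_params(cam); T=np.array(P['camera_from_world'])
    q,_=cv2.projectPoints(np.array(p,float).reshape(-1,3),cv2.Rodrigues(T[:3,:3])[0],T[:3,3],np.array(P['K']),np.array(P['dist_coeffs'])); return q[:,0]
def tri(obs):
    A=np.zeros((3,3));b=np.zeros(3)
    for o,d in obs:
        d=d/np.linalg.norm(d);M=np.eye(3)-np.outer(d,d);A+=M;b+=M@o
    return np.linalg.solve(A,b)
E
python3 - <<'E'
from h import *
a=save('scene','s.png');b=save('side','d.png')
cv2.imwrite('pics/both.png',cv2.resize(np.vstack([a,b])[:,:,::-1],None,fx=.7,fy=.7))
for c in('scene','side'):
  for n in['wedge','wedge_toe','tray','tank_level','low_end','low_mark','strips','foot_line','bridge']:
    print(c,n,[(np.round(r['at'],1).tolist(),round(r['confidence'],2)) for r in tip_of(c,n)[:4]])
print(read_time_s())
E
```

```text
pics
scene wedge [([344.0, 275.3], 0.94), ([265.4, 243.9], 0.77), ([392.1, 245.3], 0.69), ([393.0, 318.6], 0.68)]
scene wedge_toe [([375.4, 223.7], 0.9), ([246.4, 266.9], 0.62), ([326.0, 248.8], 0.55)]
scene tray [([343.0, 268.9], 0.56)]
scene tank_level [([256.0, 178.5], 0.58)]
scene low_end [([278.9, 211.8], 0.73), ([343.1, 269.1], 0.16)]
scene low_mark [([274.8, 198.9], 0.66)]
scene strips [([270.2, 187.5], 0.88)]
scene foot_line [([239.5, 180.8], 0.77)]
scene bridge [([255.4, 193.2], 0.95), ([279.7, 207.5], 0.6)]
side wedge [([166.3, 205.4], 0.61), ([216.2, 185.5], 0.59), ([195.3, 163.1], 0.57), ([293.0, 204.7], 0.55)]
side wedge_toe [([230.9, 199.3], 0.84), ([169.0, 224.0], 0.78), ([165.8, 158.3], 0.74), ([303.6, 187.8], 0.57)]
side tray [([218.5, 183.5], 0.96), ([397.0, 238.4], 0.32), ([275.1, 225.2], 0.18)]
side tank_level [([308.4, 238.4], 0.83)]
side low_end [([280.0, 236.2], 0.6), ([308.3, 238.7], 0.56)]
side low_mark [([275.1, 225.8], 0.79), ([309.7, 239.4], 0.46), ([260.8, 165.3], 0.41)]
side strips [([286.1, 227.3], 0.81)]
side foot_line [([336.2, 278.6], 0.87)]
side bridge [([229.4, 201.1], 0.66)]
1.0
```

View pics/s.png

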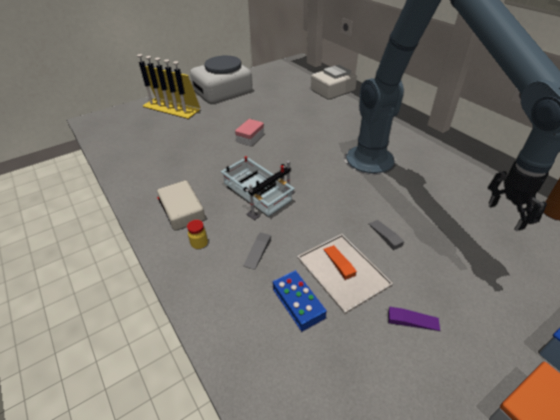

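View pics/d.png

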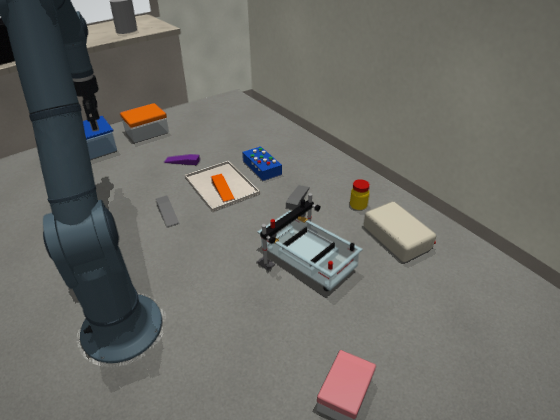

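The target is the orange wedge in the tray, at scene (340,261) and side (222,187). The look-alikes are grey at scene (387,234), grey at (258,250) and purple at (414,319). The tank's bridge end faces the tray.

Run:
```python
from h import *
np.set_printoptions(precision=4,suppress=True)
for n,z,s,d in [('tray',0,(343,268.9),(218.5,183.5)),('tank',.075,(256,178.5),(308.4,238.4)),('low_end',.007,(278.9,211.8),(280,236.2)),('mark',.049,(274.8,198.9),(275.1,225.8)),('strips',.072,(270.2,187.5),(286.1,227.3)),('foot',0,(239.5,180.8),(336.2,278.6)),
 ('wheel?',.02,(347,273),(216,185)),('wtoe?',.02,(330,249),(230.9,199.3)),('grey1',.01,(258,250),(298,197)),('jar',0,(198,243),(359,206))]:
    print(n,onz('scene',s,z),onz('side',d,z),tri([ray('scene',s),ray('side',d)]))
# orange blob, tray region
for c,box in(('scene',(300,235,390,305)),('side',(185,160,260,210))):
    im=cv2.imread('pics/%s.png'%('s' if c=='scene' else 'd'));x0,y0,x1,y1=box
    h=cv2.cvtColor(im,cv2.COLOR_BGR2HSV);m=((h[...,0]<20)&(h[...,1]>170)&(h[...,2]>90)).astype(np.uint8)
    k=np.zeros_like(m);k[y0:y1,x0:x1]=m[y0:y1,x0:x1]
    p=np.argwhere(k)[:,::-1]; W=np.array([onz(c,q,.016)[:2] for q in p]);mu=W.mean(0);w,v=np.linalg.eigh(np.cov((W-mu).T));print(c,mu,v[:,1],np.ptp((W-mu)@v,axis=0))
s=cv2.imread('pics/s.png');d=cv2.imread('pics/d.png')
cv2.imwrite('pics/c.png',np.hstack([cv2.resize(s[145:225,200:300],(400,320),interpolation=2),cv2.resize(s[230:310,295:395],(400,320),interpolation=2)]))
```

```text
tray [0.4832 0.3803 0.    ] [0.4883 0.3988 0.    ] [0.4854 0.3858 0.008 ]
tank [ 0.5121 -0.0818  0.075 ] [ 0.5154 -0.0781  0.075 ] [ 0.5137 -0.0797  0.0771]
low_end [0.5045 0.0561 0.007 ] [0.501  0.0361 0.007 ] [ 0.5029  0.0461 -0.0015]
mark [0.503  0.0292 0.049 ] [0.489  0.0429 0.049 ] [0.4961 0.0362 0.0507]
strips [ 0.496  -0.0103  0.072 ] [ 0.4955 -0.0028  0.072 ] [ 0.4957 -0.0063  0.0745]
foot [ 0.5274 -0.1919  0.    ] [ 0.5298 -0.1841  0.    ] [ 0.5286 -0.1869  0.0036]
wheel? [0.4957 0.4098 0.02  ] [0.4648 0.3688 0.02  ] [ 0.4799  0.3985 -0.0032]
wtoe? [0.4761 0.3068 0.02  ] [0.4657 0.2662 0.02  ] [0.4713 0.2927 0.0024]
grey1 [0.6635 0.1698 0.01  ] [0.6598 0.1574 0.01  ] [0.6627 0.1643 0.0044]
jar [ 0.8085  0.0196 -0.    ] [0.8005 0.0107 0.    ] [ 0.8066  0.0152 -0.0054]
scene [0.4828 0.3633] [0.1553 0.9879] [0.174  0.1275]
side [0.4798 0.3514] [0.3199 0.9474] [0.19   0.2072]
```

View pics/c.png

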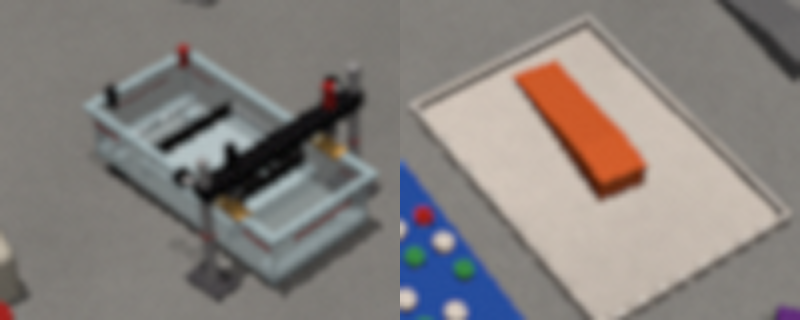

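The crop confirms it. The orange wedge in the tray has its heel near scene (351,271) and its toe near (329,247), pointing at the tank's low end. Next I'll take wrist looks over the tray and the tank.

```bash
cat >> h.py <<'E'
from scipy.spatial.transform import Rotation as Ro
def quat(yaw,tilt=0,flip=1):
    # d = heading; tool x = flip*d when untilted; tilt leans body back away from heading
    d=np.array([np.cos(yaw),np.sin(yaw),0]); z=-np.cos(tilt)*np.array([0,0,1])+np.sin(tilt)*d
    y=np.cross([0,0,-1],flip*d); x=np.cross(y,z)
    return Ro.from_matrix(np.c_[x,y,z]).as_quat()
E
python3 - <<'E'
from h import *
np.set_printoptions(precision=4,suppress=True)
print(Ro.from_quat(read_tcp_rot()).as_matrix())
import json
out={}
for k,p in(('t',(.48,.40,.30)),('k',(.50,.12,.32))):
    for fl in (1,-1):
        q=inverse_kinematics(p,quat(-1.57,0,fl)); print(k,fl,q)
def look(k,names):
    P=camera_params('wrist');T=np.array(P['camera_from_world']);R=T[:3,:3]
    print('cam',-R.T@T[:3,3],R[2]);save('wrist',k+'.png');out[k]={a:np.asarray(b).tolist() for a,b in P.items()}
    for n in names: print(n,[(np.round(r['at'],1).tolist(),round(r['confidence'],2)) for r in tip_of('wrist',n)[:3]])
fl=min((1,-1),key=lambda f:abs((inverse_kinematics((.48,.4,.3),quat(-1.57,0,f)) or [0]*6+[9])[6]))
move_ptp((.48,.40,.30),quat(-1.57,0,fl));look('t',['wedge','wedge_toe','tray'])
movel((.50,.12,.32),None,.3);look('k',['tank_level','low_end','low_mark','strips','foot_line','bridge'])
json.dump(out,open('P.json','w'));print(fl,read_time_s(),read_qpos(),read_ft_force())
cv2.imwrite('pics/tk.png',np.hstack([cv2.resize(cv2.imread('pics/%s.png'%k),(400,300)) for k in 'tk']))
E
```

```text
[[-0.9636  0.2674 -0.    ]
 [ 0.2674  0.9636  0.    ]
 [ 0.     -0.     -1.    ]]
t 1 [-0.7424  0.2995 -0.0227  1.6038  0.0071  1.2385  2.376 ]
t -1 [-1.1025  0.3115  0.4244  1.6223 -0.134   1.2367 -0.6514]
k 1 [ 0.7891  0.2466 -1.239   1.7937  0.2437  1.2746  2.6296]
k -1 [-0.9225  0.0576  0.6372  1.8609 -0.0363  1.2346 -0.2733]Traceback (most recent call last):
  File "<stdin>", line 13, in <module>
  File "<stdin>", line 13, in <lambda>
ValueError: The truth value of an array with more than one element is ambiguous. Use a.any() or a.all()
```

```bash
cat > look.py <<'E'
from h import *
import json
np.set_printoptions(precision=4,suppress=True)
def look(k,names):
    P=camera_params('wrist');T=np.array(P['camera_from_world']);R=T[:3,:3]
    print('cam',-R.T@T[:3,3],R[2]);save('wrist',k+'.png');json.dump({a:np.asarray(b).tolist() for a,b in P.items()},open(k+'.json','w'))
    for n in names: print(n,[(np.round(r['at'],1).tolist(),round(r['confidence'],2),onz('wrist',r['at'],{'tank_level':.075,'low_end':.007,'low_mark':.049,'strips':.072,'wedge':.004,'wedge_toe':.004}.get(n,0),P).round(4)[:2].tolist()) for r in tip_of('wrist',n)[:3]])
E
python3 - <<'E'
from look import *
fl=-1
move_ptp((.48,.40,.30),quat(-1.57,0,fl));look('t',['wedge','wedge_toe','tray'])
movel((.50,.12,.32),None,.3);look('k',['tank_level','low_end','low_mark','strips','foot_line','bridge'])
print(fl,read_time_s(),read_qpos(),read_ft_force())
cv2.imwrite('pics/tk.png',np.hstack([cv2.resize(cv2.imread('pics/%s.png'%k),(400,300)) for k in 'tk']))
E
```

```text
cam [0.4765 0.4736 0.4235] [-0.0009 -0.2761 -0.9611]
wedge [([284.9, 179.2], 0.92, [0.4847, 0.4028]), ([138.1, 178.2], 0.76, [0.2741, 0.4038]), ([364.7, 332.3], 0.72, [0.6209, 0.1449])]
wedge_toe [([268.1, 253.1], 0.79, [0.46, 0.2885]), ([141.8, 253.9], 0.6, [0.2647, 0.286]), ([455.4, 389.0], 0.39, [0.7979, 0.021])]
tray []
cam [0.4979 0.1934 0.4438] [-0.0002 -0.2758 -0.9612]
tank_level [([287.6, 322.8], 0.88, [0.511, -0.0791])]
low_end [([269.9, 228.7], 0.62, [0.4841, 0.042])]
low_mark [([273.8, 239.9], 0.74, [0.4908, 0.0397])]
strips [([277.8, 277.8], 0.74, [0.4966, -0.0078])]
foot_line [([295.0, 346.1], 0.78, [0.5274, -0.1838])]
bridge [([286.3, 292.0], 0.65, [0.5108, -0.0735]), ([272.9, 238.2], 0.45, [0.4885, 0.0235])]
-1 4.075 [-0.8759  0.0583  0.586   1.859  -0.0338  1.2347 -0.277 ] [-0.1918  0.0153 -0.793 ]
```

View pics/tk.png

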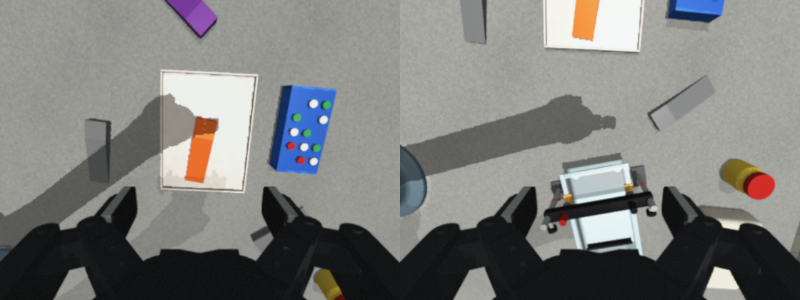

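The wedge's origin is about (.485,.403) with the toe about (.460,.289). The second picture shows the whole low end and bridge bar, so I'll enlarge it to measure the tank's axis.

Run:
```python
import cv2
k=cv2.imread('pics/k.png');cv2.imwrite('pics/k2.png',cv2.resize(k[205:355,190:390],(800,600),interpolation=cv2.INTER_CUBIC))
```

```text
(no output)
```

View pics/k2.png

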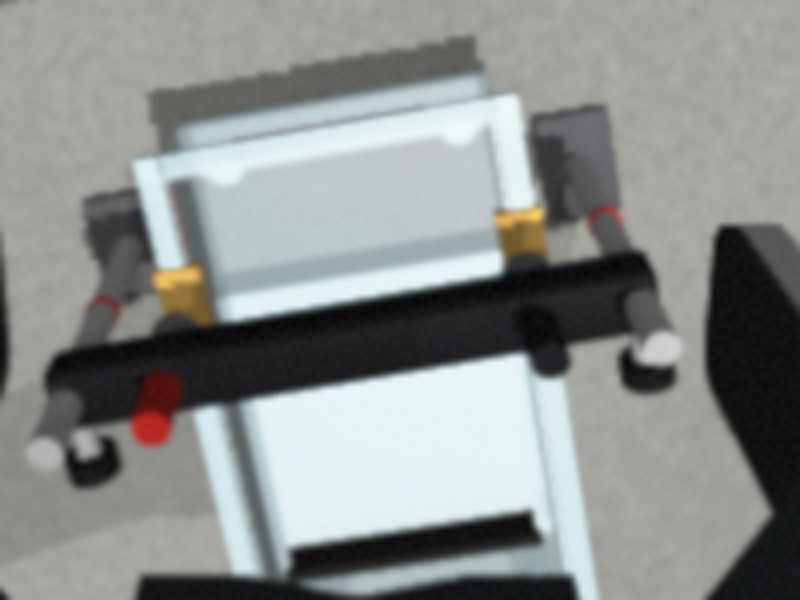

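Run:
```python
from h import *
import json
np.set_printoptions(precision=4,suppress=True)
P=json.load(open('k.json'))
f=lambda u,v,z:onz('wrist',(190+u/4,205+v/4),z,P)[:2]
a,b=f(134,160,.068),f(521,95,.068);print('rim corners',a,b,np.linalg.norm(b-a),(a+b)/2,'ang',np.arctan2(*(b-a)[::-1]))
for p,q in(((134,160),(235,575)),((521,95),(597,595))):
    c,d=f(*p,.069),f(*q,.074);print('side',c,d,np.arctan2((d-c)[0],-(d-c)[1]))
c,d=f(103,307,.059),f(606,217,.059);print('posts',c,d,np.linalg.norm(d-c),(c+d)/2,np.arctan2(*(d-c)[::-1]))
c,d=f(178,128,.01),f(488,75,.01);print('beam',c,d,np.linalg.norm(d-c),(c+d)/2,np.arctan2(*(d-c)[::-1]))
```

```text
rim corners [0.4226 0.0395] [0.5535 0.0632] 0.1330404303852572 [0.488  0.0513] ang 0.1788852519029502
side [0.4228 0.0399] [ 0.453  -0.1259] 0.18034579991322114
side [0.5533 0.0635] [ 0.5899 -0.1351] 0.18194026735550275
posts [ 0.4065 -0.0216] [0.5868 0.0144] 0.18385389943920943 [ 0.4967 -0.0036] 0.19705359211960752
beam [0.4288 0.0292] [0.549  0.0512] 0.12219587982908998 [0.4889 0.0402] 0.18081063389188712
```

```bash
cat >> h.py <<'E'
TL=np.radians(20); YW=-1.784; YT=-1.391
def dv(y): return np.array([np.cos(y),np.sin(y),0])
L=np.array([.4885,.0430,0]); G=-.005
def tp(o,yaw,z): # TCP for wedge origin o
    p=np.array(o,float)+G*dv(yaw); p[2]=z; return p
E
python3 - <<'E'
from look import *
O=np.array([.4847,.4028,0])
q=quat(YW,TL,-1)
for s in(.2,.128,.04): print(s,inverse_kinematics(tp(L-s*dv(YT),YT,.022),quat(YT,TL,-1)))
print(inverse_kinematics(tp(O,YW,.025),q))
move_ptp(tp(O,YW,.13),q)
look('g',['wedge','wedge_toe'])
movel(tp(O,YW,.025),None,.1); pause(.2)
print('down',read_ft_force(),read_eef_pos())
move_gripper(.03,60); print(read_finger_gap(),read_grasp_force(),read_ft_force(),read_time_s())
E
```

```text
0.2 [-1.0826  0.587   0.3984  1.9823  0.1122  0.7974 -0.6315]
0.128 [-1.0213  0.5579  0.4553  2.0571  0.1224  0.7265 -0.5279]
0.04 [-0.9286  0.5409  0.5277  2.1193  0.1224  0.644  -0.3743]
[-1.0692  0.7989  0.3216  1.5487 -0.0536  1.1231 -0.9887]
cam [0.5094 0.5129 0.2239] [-0.1254 -0.5748 -0.8086]
wedge [([59.1, 211.6], 0.86, [0.2768, 0.4021]), ([278.5, 163.6], 0.76, [0.4858, 0.4051])]
wedge_toe [([283.7, 263.7], 0.97, [0.466, 0.2907]), ([112.5, 292.2], 0.94, [0.2637, 0.2876]), ([519.0, 274.2], 0.65, [0.7171, 0.2161])]
down [ 0.019  -0.1753  0.2503] [0.4862 0.4081 0.0258]
0.03935172160025215 59.478015001513995 [-0.2666  1.4755  2.4982] 7.4083
```

Run:
```python
from look import *
p=read_eef_pos(); movel([p[0],p[1],.09],None,.15)
print('lift',read_ft_force(),read_finger_gap())
q=quat(YT,TL,-1)
move_ptp(tp(L-.165*dv(YT),YT,.09),q); movel(tp(L-.165*dv(YT),YT,.03),None,.08)
look('p',['wedge','wedge_toe','low_end','low_mark','strips'])
f0=None
pause(.3);f0=np.array(read_ft_force());print(f0)
for z in np.arange(.027,.018,-.001):
    movel(tp(L-.165*dv(YT),YT,z),None,.02); f=np.array(read_ft_force()); print(z.round(4),f-f0,read_eef_pos()[2])
    if (f-f0)[2]>1.5: break
print(read_ft_torque(),read_time_s())
save('side','p_side.png')
w=cv2.imread('pics/p.png');s=cv2.imread('pics/p_side.png')
cv2.imwrite('pics/p2.png',np.hstack([cv2.resize(w,(400,300)),cv2.resize(s[160:280,200:360],(400,300),interpolation=2)]))
```

```text
lift [ 0.2925 -0.3599 -1.8939] 0.03922752831057036
cam [0.4376 0.3181 0.1226] [ 0.1043 -0.5792 -0.8085]
wedge [([279.3, 258.4], 0.92, [0.4588, 0.2021]), ([481.1, 335.3], 0.66, [0.6171, 0.1505])]
wedge_toe []
low_end []
low_mark []
strips []
[ 0.2375 -0.094  -1.7438]
0.027 [0.2318 0.3739 0.8353] 0.026779685010397215
0.026 [0.3698 0.9967 0.8831] 0.025930612348057994
0.025 [-0.7261 -0.7871  1.0287] 0.02496126917145803
0.024 [-1.0652  0.0475  1.201 ] 0.023928666841192364
0.023 [-0.7446  1.0067  2.0441] 0.02292723192352006
[ 0.4421  0.0844 -0.0014] 11.6083
```

View pics/p2.png

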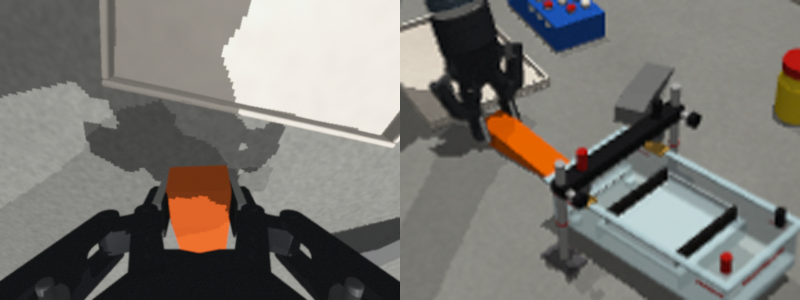

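The wedge lies flat on the bench ahead of the low end. I'll check the lateral fit and then advance while logging the force.

```bash
cat >> h.py <<'E'
def force(n=6,dt=.02):
    F=[]
    for _ in range(n): pause(dt);F.append(read_ft_force())
    return np.mean(F,0),np.std(F,0)
def push(s,z=.022,v=.03):
    movel(tp(L-s*dv(YT),YT,z),None,v); f,sd=force(); d=dv(YT)
    p=np.array(read_eef_pos()); e=(L-p)@d+G
    l=np.array([-d[1],d[0],0])
    return s,e,-f@d,f@l,f[2],sd.max(),p[2]
E
python3 - <<'E'
from look import *
push(.128,v=.05)
read_camera('scene')
for n in('wedge_toe','wedge','low_end'): print(n,[(np.round(r['at'],1).tolist(),round(r['confidence'],2),onz('scene',r['at'],.007 if n=='low_end' else 0).round(4)[:2]) for r in tip_of('scene',n)[:3]])
print('exp toe',proj('scene',L-.01*dv(YT)),'exp low',proj('scene',L+[0,0,.007]))
for s in(.120,.112,.108,.104,.100,.096,.092): print(np.round(push(s),4))
print(read_time_s())
im=save('scene','q.png');cv2.imwrite('pics/q2.png',cv2.resize(im[150:300,220:420,::-1],(800,600),interpolation=2))
E
```

```text
wedge_toe [([440.7, 326.8], 0.92, array([0.3979, 0.6806])), ([250.0, 267.2], 0.78, array([0.7176, 0.2083])), ([283.5, 210.9], 0.68, array([0.484 , 0.0555]))]
wedge [([392.8, 244.8], 0.98, array([0.2831, 0.3984])), ([393.8, 315.8], 0.79, array([0.4767, 0.5851])), ([269.0, 243.5], 0.72, array([0.6142, 0.1588]))]
low_end [([282.1, 207.5], 0.71, array([0.482 , 0.0438])), ([240.9, 182.0], 0.57, array([ 0.5306, -0.1739]))]
exp toe [[282.4676 210.7799]] exp low [[280.5113 208.0697]]
[ 0.12    0.12   -0.2761 -0.0653 -0.9902  0.826   0.022 ]
[ 0.112   0.112   0.161   0.1854 -0.667   0.6152  0.022 ]
[ 0.108   0.108   0.138  -0.125  -0.6147  0.8457  0.022 ]
[ 0.104   0.1039 -0.0174 -0.2661 -0.9249  0.6672  0.022 ]
[ 0.1     0.1001  0.3744  0.5996 -1.5782  0.533   0.022 ]
[ 0.096   0.0968  3.6772  0.3791 -1.3903  0.4463  0.022 ]
[ 0.092   0.0919  2.8684  0.961  -1.4956  0.627   0.022 ]
15.8
```

View pics/q2.png

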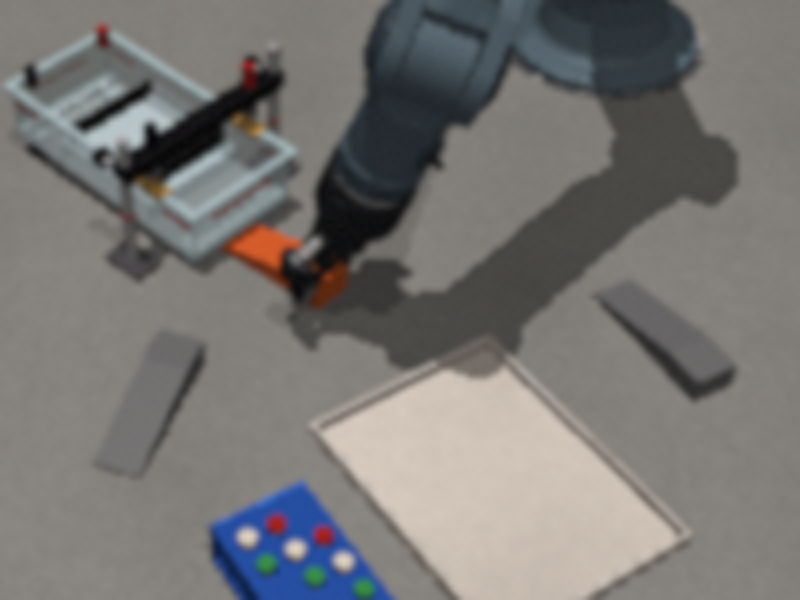

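```bash
cat >> h.py <<'E'
import json
def pushlog(s,n=35,v=.02):
    global force
    f0=force; force=lambda:f0(n,.01)
    try: r=push(s,v=v)
    finally: force=f0
    open('log.txt','a').write(json.dumps([float(x) for x in r])+'\n'); print(np.round(r,4)); return r
E
python3 - <<'E'
from look import *
B=[pushlog(s)[2] for s in(.086,.08,.075,.0715,.0695)]
s=.0695;hi=0
while hi<2 and s>.03:
    s-=.0015; r=pushlog(s)[2]
    if r>np.mean(B)+1.0: hi+=1
    else: hi=0;B.append(r)
print(np.mean(B),read_time_s())
read_camera('side')
E
```

```text
[ 0.086   0.0852  1.5269  0.3542 -2.1398  0.5888  0.022 ]
[ 0.08    0.08    2.7592  0.1884 -2.2648  0.5131  0.022 ]
[ 0.075   0.0744  1.6954  0.527  -2.5481  0.5267  0.022 ]
[ 0.0715  0.0714  2.4276  0.2025 -2.4106  0.5874  0.022 ]
[ 0.0695  0.0694  2.5731  0.1253 -2.6215  0.5387  0.022 ]
[ 0.068   0.0679  2.5923  0.332  -2.5551  0.6022  0.022 ]
[ 0.0665  0.0664  2.5254  0.3451 -2.6101  0.5066  0.022 ]
[ 0.065   0.0649  2.5933  0.4812 -2.7069  0.5821  0.022 ]
[ 0.0635  0.0636  3.4278  0.1718 -3.0699  0.504   0.022 ]
[ 0.062   0.0623  4.8708  0.1028 -3.2241  0.4988  0.022 ]
2.3366566732796556 21.8917
```

Run:
```python
from look import *
for s in(.061,.060): pushlog(s,60)
print(read_time_s(),read_ft_torque())
im=save('side','r.png');im2=save('scene','r2.png')
cv2.imwrite('pics/r3.png',np.hstack([cv2.resize(im[195:295,255:365,::-1],(440,400),interpolation=2),cv2.resize(im2[150:250,210:300,::-1],(360,400),interpolation=2)]))
```

```text
[ 0.061   0.0613  5.0293  0.0615 -3.621   0.543   0.0219]
[ 0.06    0.0606  5.5318  0.1078 -3.6129  0.5439  0.0219]
23.4417 [ 1.7257  0.2364 -0.0354]
```

View pics/r3.png

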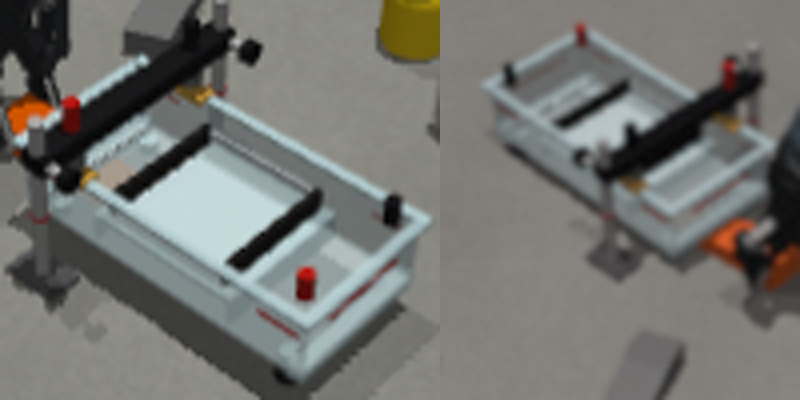

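The force slope is about 0.68 N/mm from a knee near 64.9 mm, which matches the pin springs. Before finishing I'll cross-check the lift from the saved pictures.

Run:
```python
from h import *
np.set_printoptions(precision=3,suppress=True)
d=dv(YT);l=np.array([-d[1],d[0],0])
def pt(al,la,h): return L+al*d+la*l+np.array([0,0,h])
th0=.048
for cam,A,Bf in(('scene','s.png','r2.png'),('side','d.png','r.png')):
    a=cv2.imread('pics/'+A,0);b=cv2.imread('pics/'+Bf,0)
    for nm,al,la,h0,lever in(('lowL',0,62,.069,.23),('lowR',0,-62,.069,.23),('stripL',.045,62,.072,.18),('stripR',.045,-62,.072,.18),('midL',.12,62,.074,.11),('midR',.12,-62,.074,.11),('footL',.235,62,.08,0),('footR',.235,-62,.08,0)):
        p=pt(al,la/1000,h0);u=proj(cam,p)[0];g=proj(cam,p+[0,0,.001])[0]-u
        x,y=np.round(u).astype(int);r=7
        t=a[y-r:y+r+1,x-r:x+r+1].astype(np.float32);W=np.eye(2,3,dtype=np.float32)
        s=b[y-r-5:y+r+6,x-r-5:x+r+6].astype(np.float32);W[:,2]=5
        try:
            cc,W=cv2.findTransformECC(t,s,W,cv2.MOTION_TRANSLATION,(3,100,1e-4),None,3)
            dp=W[:,2]-5; print(cam,nm,u,'cc',round(cc,3),'dpx',dp,'px/mm',g,'dz mm',dp@g/(g@g),'pred',lever/.23*7.7)
        except cv2.error: print(cam,nm,'fail')
```

```text
scene lowL [267.447 203.542] cc 0.967 dpx [-0.286 -1.831] px/mm [-0.011 -0.215] dz mm 8.55101602687036 pred 7.7
scene lowR fail
scene stripL [258.67  196.934] cc 0.976 dpx [-0.143 -1.262] px/mm [-0.016 -0.215] dz mm 5.887918762231767 pred 6.0260869565217385
scene stripR [283.626 181.148] cc 0.96 dpx [ 0.292 -0.558] px/mm [-0.003 -0.213] dz mm 2.6003853707146476 pred 6.0260869565217385
scene midL [244.746 187.043] cc 0.988 dpx [-0.136 -0.33 ] px/mm [-0.022 -0.214] dz mm 1.5942694123723766 pred 3.6826086956521737
scene midR [269.627 172.125] cc 0.998 dpx [ 0.524 -0.458] px/mm [-0.009 -0.211] dz mm 2.0542758835840225 pred 3.6826086956521737
scene footL [224.797 172.316] cc 0.994 dpx [-0.452 -0.268] px/mm [-0.03  -0.212] dz mm 1.5414606040504624 pred 0.0
scene footR [249.542 158.601] cc 0.992 dpx [-0.47  -0.354] px/mm [-0.018 -0.209] dz mm 1.8728329922671618 pred 0.0
side lowL [289.67  210.852] cc 0.985 dpx [-0.048 -0.412] px/mm [ 0.001 -0.265] dz mm 1.5540654152725633 pred 7.7
side lowR [259.041 230.86 ] cc 0.62 dpx [ 1.086 -0.005] px/mm [-0.016 -0.27 ] dz mm -0.21887288570400223 pred 7.7
side stripL [300.962 216.739] cc 0.982 dpx [ 0.542 -0.503] px/mm [ 0.007 -0.268] dz mm 1.9302230136973886 pred 6.0260869565217385
side stripR [270.292 237.608] cc 0.974 dpx [ 0.094 -0.347] px/mm [-0.01  -0.272] dz mm 1.2584766540693402 pred 6.0260869565217385
side midL [320.893 227.974] cc 0.98 dpx [ 0.138 -1.018] px/mm [ 0.019 -0.271] dz mm 3.769548629420635 pred 3.6826086956521737
side midR [290.312 250.424] cc 0.992 dpx [ 0.516 -0.876] px/mm [ 0.002 -0.275] dz mm 3.1933696671147143 pred 3.6826086956521737
side footL [354.488 246.04 ] cc 0.996 dpx [1.018 0.604] px/mm [ 0.04  -0.277] dz mm -1.6177023615078898 pred 0.0
side footR [324.322 271.261] cc 0.994 dpx [0.785 0.547] px/mm [ 0.024 -0.28 ] dz mm -1.7037594257397581 pred 0.0
```

Run:
```python
from look import *
r=pushlog(.0592,60,.01); r=pushlog(.0585,80,.01)
print(read_time_s())
```

```text
[ 0.0592  0.06    5.8427  0.0538 -3.8723  0.4743  0.0219]
[ 0.0585  0.0596  6.164  -0.0559 -3.9686  0.5859  0.0218]
25.2083
```

Run:
```python
from look import *
r=pushlog(.0578,80,.01)
if r[1]>.0593: r=pushlog(.0575,80,.01)
e=r[1]
pushlog(e-.0004,30,.01)
move_gripper(.06); pause(.2); print(read_finger_gap(),read_ft_force())
p=np.array(read_eef_pos()); z=Ro.from_quat(read_tcp_rot()).as_matrix()[:,2]
movel(p-.10*z,None,.1)
look('e',['wedge','wedge_toe','low_mark','strips'])
print(read_time_s())
cv2.imwrite('pics/e2.png',cv2.resize(cv2.imread('pics/e.png'),(800,600)))
```

```text
[ 0.0578  0.0591  6.5636 -0.079  -3.8729  0.4943  0.0218]
[ 0.0587  0.0591  5.4352  0.2444 -4.4734  0.5308  0.0219]
0.05999386952902624 [-0.3622  1.0213 -0.3472]
cam [0.4499 0.2461 0.2078] [ 0.1029 -0.5802 -0.808 ]
wedge [([463.1, 192.8], 0.62, [0.6208, 0.1463]), ([281.2, 207.3], 0.57, [0.4769, 0.1055])]
wedge_toe []
low_mark [([280.0, 309.5], 0.86, [0.4897, 0.0291]), ([278.6, 364.0], 0.38, [0.5053, -0.065])]
strips [([279.3, 367.8], 0.75, [0.4991, -0.0269])]
28.5583
```

View pics/e2.png

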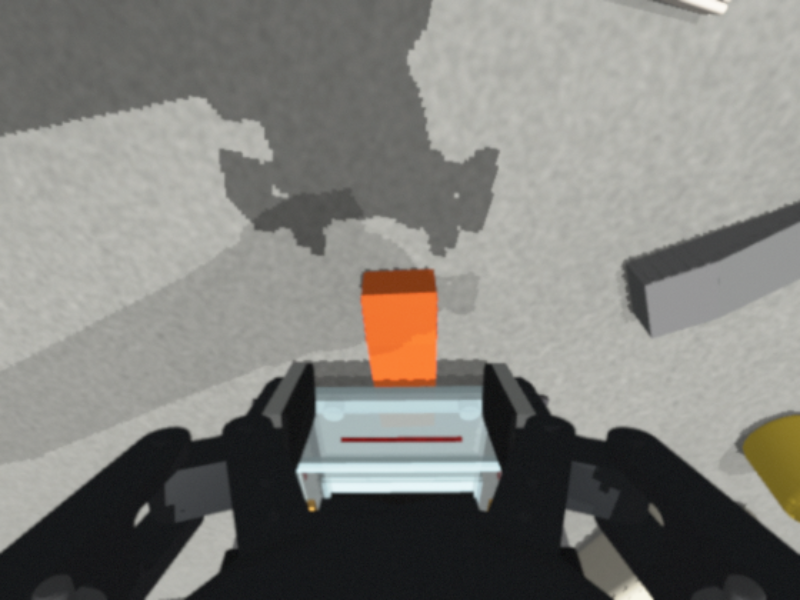

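Run:
```python
from h import *
p=np.array(read_eef_pos()); movel(p+[0,0.03,.08],None,.15)
save('scene','f.png');save('side','f2.png')
d=dv(YT);l=np.array([-d[1],d[0],0])
for cam,A,B in(('scene','s.png','f.png'),('scene','r2.png','f.png'),('side','r.png','f2.png')):
    a=cv2.imread('pics/'+A,0);b=cv2.imread('pics/'+B,0)
    for nm,al,la in(('lowL',0,.062),('stripL',.045,.062),('midL',.12,.062),('footL',.235,.062)):
        u=proj(cam,L+al*d+la*l+[0,0,.076])[0];x,y=np.round(u).astype(int);r=7
        W=np.eye(2,3,dtype=np.float32);W[:,2]=5
        cc,W=cv2.findTransformECC(a[y-r:y+r+1,x-r:x+r+1].astype(np.float32),b[y-r-5:y+r+6,x-r-5:x+r+6].astype(np.float32),W,0,(3,100,1e-4),None,3)
        print(cam,A,nm,round(cc,3),(W[:,2]-5).round(2))
print(read_time_s(),read_ft_force())
```

```text
scene s.png lowL 0.957 [ 0.04 -1.76]
scene s.png stripL 0.975 [-0.03 -1.23]
scene s.png midL 0.988 [-0.16 -0.32]
scene s.png footL 0.993 [-0.46 -0.19]
scene r2.png lowL 0.984 [ 0.14 -0.13]
scene r2.png stripL 0.998 [ 0.18 -0.09]
scene r2.png midL 0.996 [0.16 0.01]
scene r2.png footL 0.997 [0.02 0.02]
side r.png lowL 0.998 [-0.03  0.01]
side r.png stripL 0.998 [-0.11  0.13]
side r.png midL 0.993 [0.37 0.22]
side r.png footL 0.998 [-0.01 -0.03]
29.375 [-0.08185367 -0.19385324 -1.24000879]
```

```bash
python3 -c "
from bench import *
print(sign_off())"
```

```text
the job is handed in; nothing more can be done
None
```

I handed the job in at about 29 s: the wedge is in squarely and released, with the tank resting on it and the pins pressed an estimated 0.9 mm (about 6 N in all). I judged that by push force, not by seeing the red rings, and by geometry the red mark stands about 3 mm below the posts' line because the pins were clamped low.

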